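# Take the intake filter cap off a salon hair dryer

## Robot

A 7-joint arm with a two-finger parallel gripper is mounted at the origin on the work surface. World frame = base frame: x ahead of the robot, y to its left, z up, the work surface at z = 0. Lengths are in m, angles in rad, forces in N, time in s.
With the tool pointing down it reaches from about 0.35 to 0.9 m from the base axis. Payload 7.2 kg.
Tool frame: the origin (TCP) lies between the finger pads; the fingertips stand env.tip_extent ahead of it and the grasp point (between the pads) lies 5 mm behind it (env.tip_extent is the distance from the TCP to the fingertips, in m); z points along the fingers, y is the line along which they close (so a half turn about z gives the same grasp; the last joint's range is limited). The gripper opens to 88 mm and grips with 3 to 60 N. Pads are 20 mm wide; open, the fingers measure 115 mm over their backs; the gripper's body (75 mm by 178 mm) begins 61 mm behind the grasp point.
Start: joints at [1.188, 0.411, -0.013, 1.596, 0.006, 1.134, -0.082], TCP at [0.194, -0.594, 0.237] pointing down, gripper open.
Joint ranges: [-2.95, 2.95], [-0.29, 1.99], [-1.47, 1.44], [0.14, 2.54], [-1.03, 4.17], [0.13, 1.85], [-2.86, 2.86]. Speed limits (rad/s): [2.39, 2.39, 3.01, 3.01, 3.14, 3.14, 3.14].

## Interface

Orientations are given as a unit quaternion [x, y, z, w].
In Python, from workcell import env, imaging, status gives the robot as it stands (env), with the cameras (imaging) and the readings (status).
- The arm moves only by the tool creep_tool, called by a JSON object that holds its "api" and its "payload". Schema: {"type":"object","properties":{"moves":{"type":"string"},"squeeze":{"type":"number"},"only":{"type":"string"},"quiet":{"type":"boolean"},"lines":{"type":"string"}},"required":["moves"],"additionalProperties":false}. moves is a string of 1 to 8 rows, parted by a bar, with the numbers parted by spaces; each row has 7 numbers: a rotation vector rx, ry, rz in normalised numbers (1 is 4 rad), then dx, dy, dz in normalised numbers (1 is 400 mm), then the finger opening in m; each row is the pose to reach, as a shift and turn from the pose commanded when the call began, along the tool's axes at that moment; what a row does not reach only later rows make up. A row lasts 1/8 s, in which the tool goes at most 0.0625 m and 0.188 rad, less where a joint would pass 70% of its speed; a pose out of reach is approached as far as the arm can. The fingers move at their own pace and stop on an object; squeeze is the grip in N (left out, the last holds). Time passes only in rows, so rows that do not move let the fingers close. The tool returns the time, the measured TCP pose, the force, the opening and the grip force at its end. only (a regular expression) keeps the lines of the reply that match it, lines (a string "A,B") keeps lines A to B, and quiet returns only ok. Input that does not fit is refused with a message, and nothing moves.
- status.get_state(): the state, without advancing time (a new reading comes with each control period).
- imaging.camera(name): name is "scene" or "top" or "wrist"; returns the picture (384x512x3 uint8, blue, green, red); there is no depth.
- imaging.calibration(name): a dict with "fx", "fy", "cx", "cy" (pixels), "rvec" (rotation vector, rad) and "tvec" (3), from world to camera coordinates, as OpenCV has them. Camera axes: x right, y down, z forward; pixel columns grow to the right and rows downward; lengths in m; the calibration is good to about 2 mm. A picture is of the moment at which its call begins: read the wrist's pose just before it. calibration takes no time and is no camera call; for the wrist camera it gives the pose at the moment of the call.
- env.finish_job(): hands the job in; it is judged then, once.
The state is a dict: "clock": time; "joint_pos": joint angles; "joint_velocities": joint speeds; "tau": joint torques, N m; "position": TCP position; "tool_rot": TCP orientation; "force": force on the tool from outside, world axes, zero at the start; "wrist_torque": the same for the moment, N m; "width": finger opening in m; "gripper_force": force on a finger pad.
Only numpy, scipy, OpenCV 4.12 (cv2) and the standard library are available. Lean on these libraries where they do the work, as an engineer would, in place of code of your own. Each camera call takes 0.05 s, during which the arm holds its last target. There are 200 camera calls.

## Task

The intake filter cap has to come off the hair dryer that has the diffuser parked on its tail, so that it can be cleaned. Lift the diffuser off and set it down (do not drop it) in the middle of the square rubber mat, standing on its prongs with its neck up, and let go of it; then unscrew that dryer's cap, whose thread may run either way with nothing to show which: you may have to try loosening it both ways. Finish while holding the cap in the gripper, lifted about 5 cm clear above its dryer, and leave the other dryer's cap and everything else on the counter where they are.

Things in the scene. Friction and masses are not known exactly. Their poses are not given: they have to be found in the camera images.
- diffuser: Black diffuser parked prongs-down, neck-up like a hat over the tail of one dryer. Loose, about 90 g, 98 mm tall: eight 18 mm prongs on a 92 mm circle, a 120 mm bowl above them (18 to 31 mm), tapering to a neck. Origin: centre of the circle of prong tips (underside), z along the neck. Prongs hang round the cap: lift straight up 30 mm before moving sideways.
- diffuser_neck (a point): Middle of the diffuser's neck, where to grip it: a plain upright cylinder of 50 mm diameter, 40 mm tall, from 58 to 98 mm above the prong tips. This point is on its axis, 78 mm above the diffuser's origin.
- mat: Flat square mat of black ribbed rubber, 170 x 170 x 3 mm, fixed to the counter. Origin: centre of its underside, on the counter.
- stand_a: Round steel holder, foot of 130 mm diameter with an upright cup, fixed to the counter; in it the dryer with the diffuser stands nose down. The two holders and the mat change places from run to run. Origin: centre of the foot's underside, on the axis of the dryer and its cap.
- dryer_a: Black hair dryer locked nose down in stand_a, fixed: barrel of 85 mm diameter, its flat shoulder (74 mm diameter, the cap sits on it) 175 mm above the counter; the handle sticks out level to the far side (+x of this body, to 175 mm from the axis), 95 to 137 mm above the counter. Origin: on the axis at counter height.
- cap: Knurled grey intake filter cap, steel mesh on top, on the tail of dryer_a under the diffuser: round, 60 mm diameter (61 over its ribs), 28 mm tall, about 50 g, a separate part screwed on. Origin: centre of its open underside; z up along the axis. At the start underside 178 mm, top 206 mm above the counter; fingers may reach down beside it to the shoulder at 175 mm.
- cap_grip (a point): On the cap's axis, 20 mm above its underside, turning with it. The thread (two lugs inside): the cap starts fully tight. The tightening way it meets a hard stop within 5 degrees. The loosening way it takes up to about 0.3 N m (a rubber seal pushes it up with 6 N), rises 1.5 mm, and is free to lift off after a turn of 55 to 60 degrees; any turn of 65 to 135 degrees will do, at 145 there is a stop.
- stand_b: A second holder like stand_a with another dryer of the same make, to be left alone. Origin: centre of its foot's underside. On either dryer the thread may be right-handed (cap loosens anticlockwise seen from above, positive yaw) or left-handed (loosens clockwise); it changes from run to run and nothing outside shows it.
- cap_other: The same cap on the second dryer, with nothing parked on it: leave it. Origin: centre of its underside; its top is 206 mm above the counter.
- can: Bystander: aluminium hairspray can, 52 mm diameter, 190 mm tall, upright at one side. Origin: centre of its underside.
- spray: Bystander: clear trigger spray bottle, 68 mm diameter, 180 mm tall, upright at one side. Origin: centre of its underside.
- jar: Bystander: white cream jar with black lid, 56 mm diameter, 50 mm tall. Origin: centre of its underside.
- clipper: Bystander: black hair clipper lying on the counter, about 180 x 45 x 35 mm, long axis x. Origin: at counter height near its middle.
- brush: Bystander: wooden paddle brush lying bristles down, about 220 x 75 x 30 mm, long axis x. Origin: at counter height near its middle.
- comb: Bystander: black tail comb lying flat, about 185 x 30 x 5 mm, long axis x. Origin: at counter height near its middle.
- duster: Bystander: neck duster standing on its wooden handle, bristles up, 60 mm wide, 146 mm tall. Origin: centre of its underside.

How it is judged:
On the way:
1. The diffuser stands on its prongs in the middle of the mat and has been let go of (horizontal distance between diffuser and mat below 0.05 m and height (world z) of diffuser below 0.009 m and angle between diffuser's own z axis and vertical below 0.12 rad and linear speed of diffuser below 0.03 m/s and contact force between the fingers and diffuser below 0.05 N), for 0.2 s.
At the end, for the whole second after the job is handed in: Gripper holding the cap (over 1 N) at rest, 30 mm or more above its seat, within 100 mm of its dryer's axis, touching nothing else; diffuser upright, at rest, released, within 50 mm of the mat's centre; other cap moved under 10 mm, bystanders under 30 mm (all of step 1 and height (world z) of cap above 0.2085 m and horizontal distance between cap and stand_a below 0.1 m and contact force between the fingers and cap above 1 N and contact force between cap and dryer_a below 0.05 N and contact force between cap and diffuser below 0.05 N and linear speed of cap below 0.05 m/s and distance of each of can, spray, jar, clipper, brush, comb, duster from where it was at the start of the episode below 0.03 m and distance of cap_other from where it was at the start of the episode below 0.01 m); the arm keeps its last pose, push and grip.
It fails at once if The diffuser is dropped or slammed down (moves faster than 0.7 m/s within 50 mm of the counter) (height (world z) of diffuser below 0.05 m and linear speed of diffuser above 0.7 m/s).
It fails at once if The other dryer's cap is disturbed (distance of cap_other from where it was at the start of the episode above 0.01 m).
It fails at once if A bystander is moved by more than 30 mm (distance of any of can, spray, jar, clipper, brush, comb, duster from where it was at the start of the episode above 0.03 m).
It also fails if it takes over 53 s, if anything falls off the work surface, if the arm or the gripper's body presses on something with over 40 N, if the wrist force passes 120 N, or if a joint passes its speed limit or range.

## Working session

There is one attempt and no reset: what is moved stays moved. The work goes in short steps, Python scripts to look and compute and a tool call to move; the robot and the scene stay as the last step left them, time stands still between calls to the robot, and variables do not carry over. Pictures are saved under pics/ and viewed, at most 10 in all, crops included, and the job is handed in when it is done.

```bash
ls; mkdir -p pics; python3 - <<'E'
from workcell import env, imaging, status
import cv2
s=status.get_state(); print(s, env.tip_extent)
for n in("top","scene"):
    cv2.imwrite(f"pics/{n}0.png",imaging.camera(n)); print(n,imaging.calibration(n))
E
```

```text
pics
workcell.py
{'clock': 0.0, 'joint_pos': array([ 1.18777628,  0.4119095 , -0.01275156,  1.59699217,  0.00560635,
        1.1342823 , -0.08223714]), 'joint_velocities': array([ 0.00022241,  0.00111225,  0.00018836, -0.00088052,  0.00061137,
       -0.00186329, -0.00154547]), 'tau': array([ 1.13355554e-04, -5.87953520e+01,  6.42347373e-01, -2.91074324e+01,
       -5.35320409e-02,  1.84317370e-02,  1.59676333e-04]), 'position': array([ 0.19337114, -0.59385532,  0.23582409]), 'tool_rot': array([ 9.87634252e-01,  1.56773655e-01, -1.70933207e-04, -7.58805519e-04]), 'force': array([-0.47124043, -0.08749877, -0.09479321]), 'wrist_torque': array([0.00590575, 0.00253271, 0.03187261]), 'gripper_force': 0.0, 'width': 0.0877409322268624} 0.014
top {'fx': 441.34050469891594, 'fy': 441.34050469891594, 'cx': 261.89467792428485, 'cy': 188.83100311906688, 'rvec': array([ 2.0988954 , -2.15155055,  0.16246185]), 'tvec': array([0.01874852, 0.56190321, 1.35740945])}
scene {'fx': 465.70719379529123, 'fy': 465.70719379529123, 'cx': 244.22361600586854, 'cy': 192.13603595066547, 'rvec': array([ 2.20171294,  0.63113877, -0.28508788]), 'tvec': array([-0.48137275, -0.07058916,  1.71361007])}
```

View pics/top0.png

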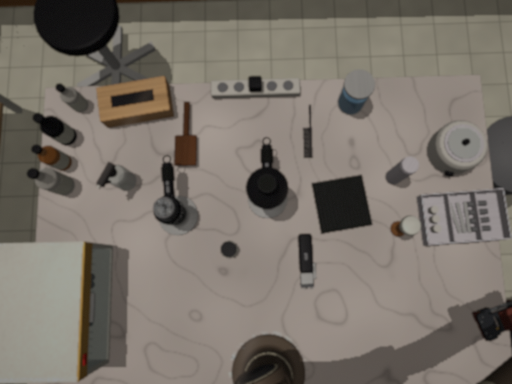

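View pics/scene0.png

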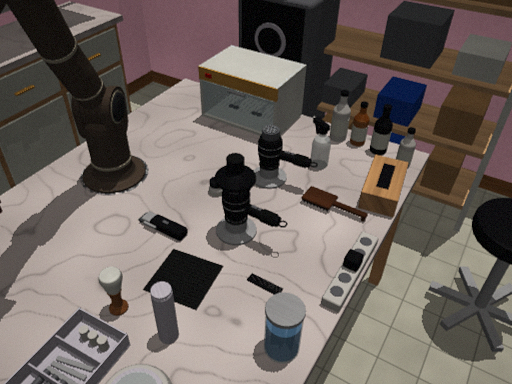

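The top view shows the diffuser at about (267,188), the mat at (342,204), and the other dryer at (170,208). The scene view shows the neck top at about (235,160). I'll zoom in on both for measuring.

```bash
cat > h.py <<'E'
import numpy as np, cv2
from workcell import env, imaging, status
def ray(n,uv):
    c=imaging.calibration(n); R=cv2.Rodrigues(c["rvec"])[0]
    d=R.T@np.array([(uv[0]-c["cx"])/c["fx"],(uv[1]-c["cy"])/c["fy"],1]); return -R.T@c["tvec"],d
def plane(n,uv,z):
    o,d=ray(n,uv); return o+d*(z-o[2])/d[2]
def px(n,p):
    c=imaging.calibration(n); K=np.array([[c["fx"],0,c["cx"]],[0,c["fy"],c["cy"]],[0,0,1]])
    return cv2.projectPoints(np.array([p],float),c["rvec"],c["tvec"],K,None)[0].ravel()
def tri(a,b):
    (o,d),(q,e)=a,b; s=np.linalg.lstsq(np.c_[d,-e],q-o,rcond=None)[0]
    return o+d*s[0],q+e*s[1]
E
python3 - <<'E'
from h import *
t=cv2.imread("pics/top0.png"); s=cv2.imread("pics/scene0.png")
g=cv2.cvtColor(t,cv2.COLOR_BGR2GRAY)
m=(g<60).astype(np.uint8)
n,l,st,ce=cv2.connectedComponentsWithStats(m)
for i in range(1,n):
    if st[i,4]>80: print(st[i],ce[i],plane("top",ce[i],0.0).round(3))
a=cv2.resize(t[120:250,140:400],None,fx=3,fy=3,interpolation=cv2.INTER_CUBIC)
b=cv2.resize(s[120:250,180:330],None,fx=4,fy=4,interpolation=cv2.INTER_CUBIC)
a=cv2.convertScaleAbs(a,alpha=1.5,beta=30);b=cv2.convertScaleAbs(b,alpha=1.5,beta=30)
cv2.imwrite("pics/a.png",a);cv2.imwrite("pics/b.png",b)
E
```

```text
[   0    0  201   70 4669] [77.40993789 23.49560934] [1.183 0.646 0.   ]
[249  77  13  15 181] [255.  84.] [0.936 0.021 0.   ]
[104  82  70  45 422] [144.75118483 115.47867299] [0.834 0.399 0.   ]
[111  90  42  17 407] [131.58476658  97.85995086] [0.899 0.446 0.   ]
[339  95  25  19 243] [349.15226337 105.53909465] [ 0.849 -0.297 -0.   ]
[  0  96  21  44 179] [  5.72625698 109.72625698] [0.869 0.879 0.   ]
[175 103  22  63 768] [185.66666667 143.9296875 ] [0.73  0.258 0.   ]
[ 32 113  45  32 618] [ 53.52750809 127.29935275] [0.802 0.71  0.   ]
[305 128   7  29 171] [307.54385965 142.40350877] [ 0.724 -0.151  0.   ]
[ 31 144  41  26 457] [ 50.33916849 155.33698031] [0.704 0.715 0.   ]
[ 247  145   41   64 1562] [266.91805378 183.15172855] [ 0.589 -0.011  0.   ]
[156 163  32  62 714] [172.38095238 198.38095238] [0.546 0.301 0.   ]
[ 98 164  18  22 199] [107.1959799  174.37688442] [0.633 0.52  0.   ]
[440 167  21  10 102] [449.23529412 171.68627451] [ 0.611 -0.612  0.   ]
[ 27 168  18  11 145] [ 34.45517241 173.70344828] [0.642 0.765 0.   ]
[ 53 173  21  20 109] [ 63.97247706 181.1559633 ] [0.614 0.664 0.   ]
[ 313  176   58   57 2481] [341.35792019 203.85530028] [ 0.514 -0.253  0.   ]
[299 234  14  38 427] [305.29742389 252.67447307] [ 0.359 -0.129  0.   ]
[  80  243   28  136 1149] [ 87.74586597 316.07571802] [0.177 0.566 0.   ]
[222 242  15  15 169] [228.63313609 248.85207101] [0.377 0.117 0.   ]
[ 472  299   40   44 1053] [494.00949668 320.14434948] [ 0.138 -0.705  0.   ]
[ 235  345   70   39 1935] [274.27131783 366.52196382] [ 0.014 -0.02   0.   ]
[478 357  34  27 461] [500.3340564  374.31887202] [-0.021 -0.707  0.   ]
```

View pics/a.png

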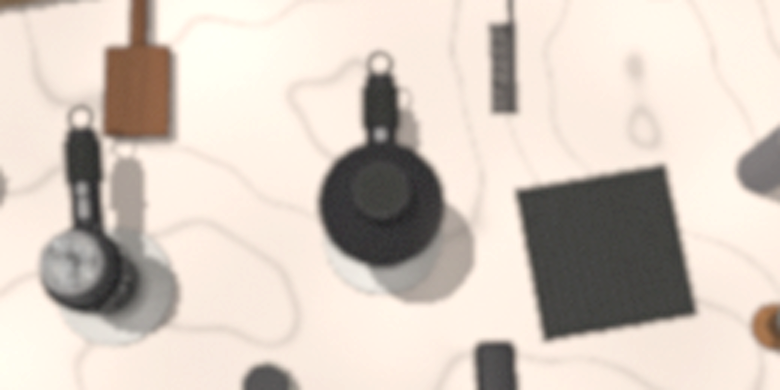

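View pics/b.png

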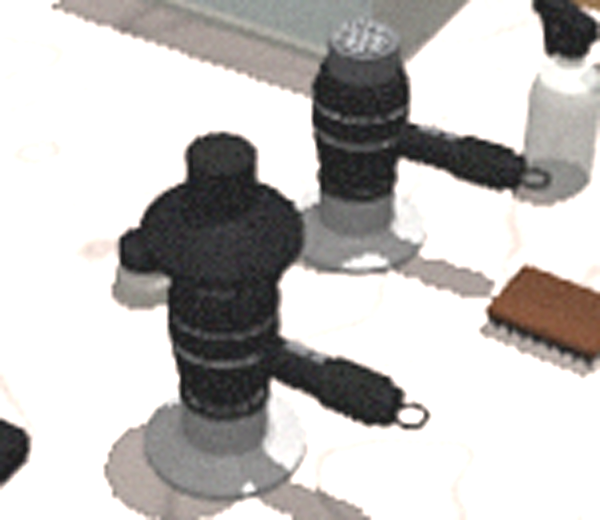

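The crops give these positions:
- **Top view:** neck top at (267,183.3), bowl centre at (267,188), and mat corners at crop pixels (517,190), (665,166), (694,313) and (545,339).
- **Scene view:** neck top at (235.5,157.5).

```bash
python3 - <<'E'
from h import *
T=lambda u,v:(140+(u+.5)/3-.5,120+(v+.5)/3-.5); S=lambda u,v:(180+(u+.5)/4-.5,120+(v+.5)/4-.5)
print("neck tri",tri(ray("top",T(381,190)),ray("scene",S(222,150))))
for z in(.274,.286): print(z,plane("top",T(381,190),z))
t=cv2.imread("pics/top0.png"); g=cv2.cvtColor(t,cv2.COLOR_BGR2GRAY)
m=(g<85).astype(np.uint8)[140:220,240:300]
m=cv2.morphologyEx(m,cv2.MORPH_OPEN,cv2.getStructuringElement(cv2.MORPH_ELLIPSE,(21,21)))
c=max(cv2.findContours(m,0,2)[0],key=cv2.contourArea); e=cv2.fitEllipse(c); print(e)
u=(e[0][0]+240,e[0][1]+140)
for z in(.2,.21,.215): print(z,plane("top",u,z), np.linalg.norm(plane("top",(u[0]+e[1][0]/2,u[1]),z)-plane("top",u,z)))
c4=[plane("top",T(*p),.003) for p in((517,190),(665,166),(694,313),(545,339))]
print("mat",np.mean(c4,0),np.array(c4).round(3))
print("foot a", plane("scene",S(225,440),.008), "other cap",plane("top",T(75,263),.206))
c=imaging.calibration("scene");print("wristcal",{k:v for k,v in imaging.calibration("wrist").items()})
E
```

```text
neck tri (array([ 0.53670742, -0.01166648,  0.28609826]), array([ 0.54026843, -0.00877609,  0.28676509]))
0.274 [ 0.53893875 -0.01162436  0.274     ]
0.286 [ 0.53672555 -0.01166614  0.286     ]
((27.626352310180664, 47.95634078979492), (41.206783294677734, 44.32586669921875), 145.3071746826172)
0.2 [ 0.53823616 -0.01372856  0.2       ] 0.05833898710602711
0.21 [ 0.53650824 -0.01374421  0.21      ] 0.0578657244887534
0.215 [ 0.53564429 -0.01375204  0.215     ] 0.05762909318011653
mat [ 0.51480894 -0.2522761   0.003     ] [[ 0.585 -0.16   0.003]
 [ 0.607 -0.323  0.003]
 [ 0.445 -0.344  0.003]
 [ 0.421 -0.183  0.003]]
foot a [ 0.54463525 -0.01489651  0.008     ] other cap [0.48957457 0.27705035 0.206     ]
wristcal {'fx': 306.0306093515211, 'fy': 306.0306093515211, 'cx': 245.03536846427798, 'cy': 189.97940956154298, 'rvec': array([-2.36703107,  1.72073287,  0.2223265 ]), 'tvec': array([-0.62531034, -0.02854386,  0.38855213])}
```

Units first: shifts go in shares of 400 mm and turns go in shares of 4 rad. So 0.345 m / 0.4 = 0.8625, -0.113 m / 0.4 = -0.2825, -1.236 rad / 4 = -0.309.

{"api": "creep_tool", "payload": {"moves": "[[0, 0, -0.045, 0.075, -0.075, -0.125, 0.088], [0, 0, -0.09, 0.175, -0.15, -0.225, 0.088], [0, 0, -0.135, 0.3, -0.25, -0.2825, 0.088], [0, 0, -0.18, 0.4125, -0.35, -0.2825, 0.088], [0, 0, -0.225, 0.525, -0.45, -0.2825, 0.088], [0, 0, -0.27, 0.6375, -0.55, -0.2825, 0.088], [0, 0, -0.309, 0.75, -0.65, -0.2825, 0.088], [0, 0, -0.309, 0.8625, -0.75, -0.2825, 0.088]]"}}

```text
refused: moves: the value is not of type 'string' (schema: type "string"). Nothing was moved.
```

The call was refused and nothing moved: it wants rows parted by a bar, with the numbers parted by spaces. Same move again in that form.

{"api": "creep_tool", "payload": {"moves": "0 0 -0.045 0.075 -0.075 -0.125 0.088 | 0 0 -0.09 0.175 -0.15 -0.225 0.088 | 0 0 -0.135 0.3 -0.25 -0.2825 0.088 | 0 0 -0.18 0.4125 -0.35 -0.2825 0.088 | 0 0 -0.225 0.525 -0.45 -0.2825 0.088 | 0 0 -0.27 0.6375 -0.55 -0.2825 0.088 | 0 0 -0.309 0.75 -0.65 -0.2825 0.088 | 0 0 -0.309 0.8625 -0.75 -0.2825 0.088"}}

```text
clock: 1.1
position: [0.4292, -0.2003, 0.3496]
tool_rot: [0.713, 0.701, -0.0, 0.0]
force: [1.2, -0.5, -0.8]
width: 0.0879
gripper_force: 0.0
```

```bash
python3 -c "
from workcell import env, imaging, status
s=status.get_state();print(s['position'],s['tool_rot'],s['joint_pos'])"
```

```text
[ 0.42916306 -0.2002752   0.34962028] [ 7.13388860e-01  7.00768375e-01 -8.27339931e-05  1.06505692e-04] [ 0.78038379  0.09783171 -0.48072479  1.75149714  0.04710362  1.30346628
  0.27132689]
```

Converted, 0.19 m / 0.4 = 0.475, 0.1055 m / 0.4 = 0.2638.

{"api": "creep_tool", "payload": {"moves": "0 0 0 0.125 0.07 0 0.088 | 0 0 0 0.25 0.14 0 0.088 | 0 0 0 0.375 0.21 0 0.088 | 0 0 0 0.475 0.2638 0 0.088 | 0 0 0 0.475 0.2638 0 0.088 | 0 0 0 0.475 0.2638 0 0.088"}}

```text
clock: 1.85
position: [0.5376, -0.015, 0.3491]
tool_rot: [0.714, 0.7, -0.001, -0.0]
force: [-0.4, -0.3, -0.5]
width: 0.0879
gripper_force: 0.0
```

```bash
python3 - <<'E'
from h import *
s=status.get_state();print(s['position'],s['joint_pos'])
cv2.imwrite("pics/w1.png",cv2.convertScaleAbs(imaging.camera("wrist"),alpha=1.5,beta=30))
for p in((.538,-.012,.286),(.538,-.012,.21)): print(px("wrist",p))
E
```

```text
[ 0.53758918 -0.01502478  0.34913847] [ 0.45484869  0.24468157 -0.63329146  1.6083435   0.14809281  1.33833189
 -0.21872846]
[244.04042284 203.03130368]
[244.16123236 179.43696109]
```

View pics/w1.png

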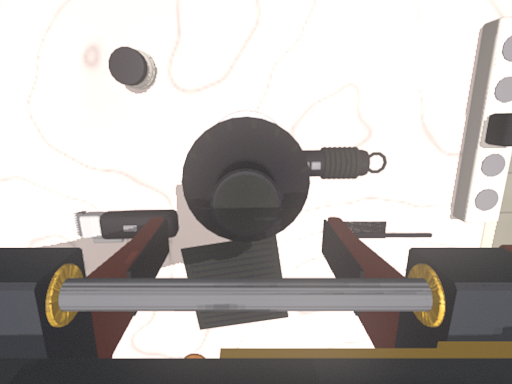

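The wrist view puts the neck top at about (246,202) and the bowl centre at (246,179). That is within 2 px of prediction, so the axis is at about (0.539,-0.012). Next I lower and grip.

Converted, 0.082 m / 0.4 = 0.205, 0.003 m / 0.4 = 0.0075.

{"api": "creep_tool", "payload": {"moves": "0 0 0 0.0075 0.0038 0.05 0.088 | 0 0 0 0.0075 0.0038 0.125 0.088 | 0 0 0 0.0075 0.0038 0.1875 0.088 | 0 0 0 0.0075 0.0038 0.205 0.088 | 0 0 0 0.0075 0.0038 0.205 0.088 | 0 0 0 0.0075 0.0038 0.205 0.04 | 0 0 0 0.0075 0.0038 0.205 0.04 | 0 0 0 0.0075 0.0038 0.205 0.04", "squeeze": 20}}

```text
clock: 2.9
position: [0.5397, -0.0114, 0.2681]
tool_rot: [0.714, 0.7, 0.0, 0.0]
force: [-0.4, 0.3, -0.1]
width: 0.0612
gripper_force: 0.0
```

{"api": "creep_tool", "payload": {"moves": "0 0 0 0 0 0 0.04 | 0 0 0 0 0 0 0.04 | 0 0 0 0 0 0 0.04", "squeeze": 20}}

```text
clock: 3.28
position: [0.5395, -0.0113, 0.2678]
tool_rot: [0.714, 0.7, -0.0, 0.0]
force: [-1.8, 0.4, 2.1]
width: 0.0499
gripper_force: 20.0
```

Converted, -0.2412 m / 0.4 = -0.603, -0.09 m / 0.4 = -0.225.

{"api": "creep_tool", "payload": {"moves": "0 0 0 0 0 -0.05 0.04 | 0 0 0 0 0 -0.125 0.04 | 0 0 0 0 0 -0.175 0.04 | 0 0 0 -0.1 -0.0075 -0.175 0.04 | 0 0 0 -0.225 -0.0175 -0.175 0.04 | 0 0 0 -0.35 -0.0275 -0.175 0.04 | 0 0 0 -0.475 -0.0375 -0.175 0.04 | 0 0 0 -0.603 -0.0493 -0.175 0.04"}}

```text
clock: 4.28
position: [0.5146, -0.2536, 0.3375]
tool_rot: [0.714, 0.7, -0.0, -0.0]
force: [1.1, 0.9, -0.4]
width: 0.0499
gripper_force: 20.0
```

{"api": "creep_tool", "payload": {"moves": "0 0 0 0 0 0 0.04 | 0 0 0 0 0 0.075 0.04 | 0 0 0 0 0 0.175 0.04 | 0 0 0 0 0 0.275 0.04 | 0 0 0 0 0 0.375 0.04 | 0 0 0 0 0 0.475 0.04 | 0 0 0 0 0 0.55 0.04 | 0 0 0 0 0 0.5625 0.04"}}

```text
clock: 5.28
position: [0.5139, -0.2507, 0.1107]
tool_rot: [0.714, 0.7, -0.0, -0.002]
force: [0.2, 0.2, -0.6]
width: 0.0493
gripper_force: 20.0
```

{"api": "creep_tool", "payload": {"moves": "0 0 0 0 0 0 0.04 | 0 0 0 0 0 0 0.04"}}

```text
clock: 5.52
position: [0.5159, -0.2523, 0.1141]
tool_rot: [0.714, 0.7, 0.0, 0.001]
force: [0.0, 0.4, -0.9]
width: 0.0496
gripper_force: 20.0
```

```bash
python3 - <<'E'
from h import *
s=status.get_state();print(s['position'],s['joint_pos'])
t=imaging.camera("top")
a=cv2.resize(t[120:270,240:440],None,fx=3,fy=3,interpolation=cv2.INTER_CUBIC)
b=cv2.resize(imaging.camera("scene")[190:330,100:300],None,fx=3,fy=3,interpolation=cv2.INTER_CUBIC)
b=cv2.copyMakeBorder(b,0,30,0,0,0)
cv2.imwrite("pics/p.png",cv2.convertScaleAbs(cv2.resize(np.vstack([a,b]),None,fx=.65,fy=.65),alpha=1.5,beta=30))
E
```

```text
[ 0.51593228 -0.25229815  0.11412088] [ 0.71504115  0.50231759 -0.4584324   1.82388594  0.2810801   0.87734579
  0.10490586]
```

View pics/p.png

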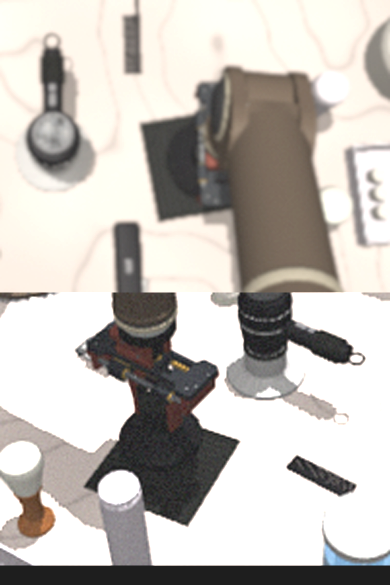

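The top view shows the diffuser held over the middle of the mat, at (185,165) in the crop, and the can and duster are undisturbed. Now I lower it until it touches.

Converted, 0.031 m / 0.4 = 0.0775, 0.03 m / 0.4 = 0.075.

{"api": "creep_tool", "payload": {"moves": "0 0 0 0 0 0.025 0.04 | 0 0 0 0 0 0.045 0.04 | 0 0 0 0 0 0.06 0.04 | 0 0 0 0 0 0.0675 0.04 | 0 0 0 0 0 0.0725 0.04 | 0 0 0 0 0 0.075 0.04 | 0 0 0 0 0 0.0775 0.04 | 0 0 0 0 0 0.0775 0.04"}}

```text
clock: 6.62
position: [0.5151, -0.2522, 0.0818]
tool_rot: [0.714, 0.7, 0.0, 0.0]
force: [0.4, 0.1, -1.2]
width: 0.0498
gripper_force: 20.0
```

Converted, 0.002 m / 0.4 = 0.005, 0.001 m / 0.4 = 0.0025.

{"api": "creep_tool", "payload": {"moves": "0 0 0 0 0 0.0025 0.04 | 0 0 0 0 0 0.005 0.04 | 0 0 0 0 0 0.005 0.04"}}

```text
clock: 7.0
position: [0.5151, -0.2522, 0.0817]
tool_rot: [0.714, 0.7, -0.0, 0.001]
force: [-5.5, 2.6, 17.4]
width: 0.0497
gripper_force: 20.1
```

{"api": "creep_tool", "payload": {"moves": "0 0 0 0 0 0.0025 0.04 | 0 0 0 0 0 0.005 0.04 | 0 0 0 0 0 0.005 0.04"}}

```text
clock: 7.38
position: [0.5152, -0.2525, 0.0807]
tool_rot: [0.714, 0.7, -0.001, 0.001]
force: [-9.5, 1.7, 27.4]
width: 0.0496
gripper_force: 20.1
```

Converted, -0.003 m / 0.4 = -0.0075, -0.002 m / 0.4 = -0.005.

{"api": "creep_tool", "payload": {"moves": "0 0 0 0 0 -0.005 0.04 | 0 0 0 0 0 -0.0075 0.04 | 0 0 0 0 0 -0.0075 0.055 | 0 0 0 0 0 -0.0075 0.065 | 0 0 0 0 0 -0.0075 0.08 | 0 0 0 0 0 -0.0075 0.08 | 0 0 0 0 0 -0.0075 0.08 | 0 0 0 0 0 -0.0075 0.08"}}

```text
clock: 8.38
position: [0.515, -0.2521, 0.0806]
tool_rot: [0.714, 0.7, 0.0, 0.0]
force: [-0.5, -0.3, 0.4]
width: 0.0798
gripper_force: 0.0
```

{"api": "creep_tool", "payload": {"moves": "0 0 0 0 0 -0.05 0.088 | 0 0 0 0 0 -0.125 0.088 | 0 0 0 0 0 -0.25 0.088 | 0 0 0 0 0 -0.375 0.088 | 0 0 0 0 0 -0.5 0.088 | 0 0 0 0.125 0.01 -0.55 0.088 | 0 0 0 0.25 0.02 -0.55 0.088 | 0 0 0 0.375 0.03 -0.55 0.088"}}

```text
clock: 9.38
position: [0.53, -0.101, 0.3012]
tool_rot: [0.714, 0.7, 0.0, 0.001]
force: [0.8, -0.6, 0.5]
width: 0.088
gripper_force: 0.0
```

{"api": "creep_tool", "payload": {"moves": "0 0 0 0.125 0.01 0 0.088 | 0 0 0 0.2288 0.0188 0 0.088 | 0 0 0 0.2288 0.0188 0 0.088 | 0 0 0 0.2288 0.0188 0 0.088"}}

```text
clock: 9.88
position: [0.5392, -0.0118, 0.3005]
tool_rot: [0.714, 0.7, -0.0, 0.0]
force: [-0.1, -0.0, 0.3]
width: 0.0878
gripper_force: 0.0
```

```bash
python3 - <<'E'
from h import *
s=status.get_state();print(s['position'],s['joint_pos'])
w=imaging.camera("wrist");t=imaging.camera("top")
a=cv2.resize(t[120:250,240:400],(640,520),interpolation=cv2.INTER_CUBIC)
cv2.imwrite("pics/q.png",cv2.convertScaleAbs(np.hstack([w[:,100:420],cv2.resize(a,(473,384))]),alpha=1.5,beta=30))
for p in((.539,-.012,.206),(.539,-.012,.178)): print(px("wrist",p))
print(px("top",(.515,-.252,.02)))
E
```

```text
[ 0.53923655 -0.01180216  0.30054871] [ 0.44036964  0.27691024 -0.62786326  1.68391955  0.17151505  1.23652726
 -0.24618525]
[243.22820479 195.26553226]
[243.33796661 186.84803509]
[342.1333422  202.65346086]
```

View pics/q.png

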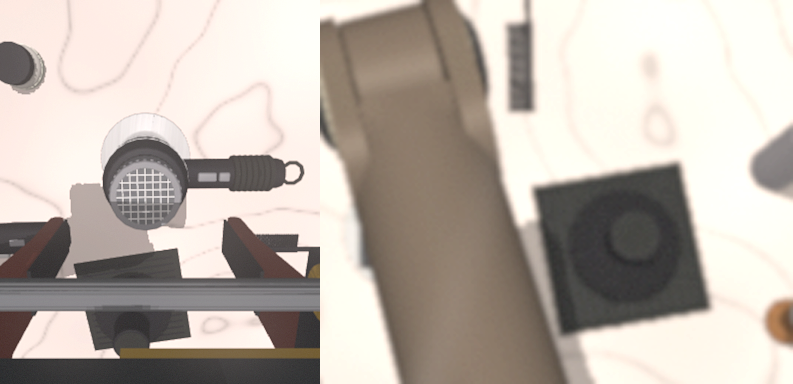

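The diffuser stands centred on the mat, and the cap's mesh shows at about (247,195) in the wrist view. I'll measure the cap centre more exactly.

```bash
python3 - <<'E'
from h import *
g=cv2.cvtColor(imaging.camera("wrist"),cv2.COLOR_BGR2GRAY)
r=cv2.medianBlur(g,3)[150:240,195:300]
print(r[45,::3],r[::3,52])
for t in (45,55,65,75):
    m=cv2.morphologyEx((r>t).astype(np.uint8),cv2.MORPH_CLOSE,np.ones((5,5)))
    m=cv2.morphologyEx(m,cv2.MORPH_OPEN,cv2.getStructuringElement(2,(21,21)))
    n,l,st,ce=cv2.connectedComponentsWithStats(m); i=l[45,52]; print(t,i,st[i],ce[i]+[195,150])
d=cv2.HoughCircles(cv2.GaussianBlur(r,(3,3),0),cv2.HOUGH_GRADIENT,1,10,param1=80,param2=12,minRadius=32,maxRadius=44)
if d is not None:
    for c in d[0][:4]: print(c+[195,150,0],plane("wrist",(c[0]+195,c[1]+150),.206))
E
```

```text
[ 97  96  96  91  30  88  94  89  88 116 106 112 120 122 121 120 122 124
 123 128 120 121 131 119 114 105 106  93  92  27  62 146 145 145 145] [ 45  39  47  61  96  96  71  71 116  72 120  70  72 116  69 123  69  71
  70  46  73  69  68  56  53  58  59 124 124  93]
45 2 [   0    2  105   88 7241] [246.27123326 203.65709156]
55 2 [   0    7  105   83 7021] [246.61458482 204.88448939]
65 2 [   0    9  105   81 6259] [247.01837354 204.13564467]
75 2 [  15   10   71   44 2422] [244.98100743 183.20355078]
[244.5        179.5         42.29999924] [0.5403722 0.0012427 0.206    ]
[243.5        193.5         35.09999847] [ 0.53927219 -0.01047945  0.206     ]
[252.5        187.5         32.40000153] [ 0.54672306 -0.00558925  0.206     ]
```

Converted, 0.1085 m / 0.4 = 0.2713, 0.03 m / 0.4 = 0.075.

{"api": "creep_tool", "payload": {"moves": "0 0 0 0 0 0.075 0.088 | 0 0 0 0 0 0.15 0.088 | 0 0 0 0 0 0.225 0.088 | 0 0 0 0 0 0.2625 0.088 | 0 0 0 0 0 0.2713 0.088 | 0 0 0 0 0 0.2713 0.088 | 0 0 0 0 0 0.2713 0.05 | 0 0 0 0 0 0.2713 0.05", "squeeze": 45}}

```text
clock: 11.02
position: [0.5397, -0.0111, 0.1929]
tool_rot: [0.714, 0.7, 0.0, 0.001]
force: [0.4, -0.4, 0.3]
width: 0.0713
gripper_force: 0.0
```

{"api": "creep_tool", "payload": {"moves": "0 0 0 0 0 0 0.05 | 0 0 0 0 0 0 0.05 | 0 0 0 0 0 0 0.05 | 0 0 0 0 0 0 0.05", "squeeze": 45}}

```text
clock: 11.52
position: [0.5393, -0.0111, 0.1923]
tool_rot: [0.714, 0.7, -0.0, 0.0]
force: [-1.6, 0.4, 4.0]
width: 0.0601
gripper_force: 45.0
```

```bash
python3 -c "
from workcell import env, imaging, status
s=status.get_state();print(s['wrist_torque'],s['joint_pos'])"
```

```text
[-0.04212708  0.37012817  0.07084408] [ 0.40872492  0.37678825 -0.60529539  1.82630299  0.24918959  1.01489516
 -0.31647821]
```

Gripped at 60 mm. First I try a small anticlockwise turn, which is negative tool rz.

Converted, -0.2 rad / 4 = -0.05.

{"api": "creep_tool", "payload": {"moves": "0 0 -0.0125 0 0 0 0.05 | 0 0 -0.025 0 0 0 0.05 | 0 0 -0.0375 0 0 0 0.05 | 0 0 -0.05 0 0 0 0.05 | 0 0 -0.05 0 0 0 0.05"}}

```text
clock: 12.15
position: [0.5399, -0.0103, 0.1927]
tool_rot: [0.64, 0.768, 0.001, 0.0]
force: [-1.0, 2.3, 5.3]
width: 0.0596
gripper_force: 47.8
```

```bash
python3 -c "
from workcell import env, imaging, status
s=status.get_state();print(s['wrist_torque'],s['tool_rot'],s['joint_pos'])"
```

```text
[ 0.34163867  0.19047132 -0.0181731 ] [6.40347183e-01 7.68085073e-01 8.55224458e-04 2.73894292e-04] [ 0.43998758  0.38583002 -0.64822921  1.82355924  0.26915573  1.01968041
 -0.13407256]
```

Converted, -0.32 rad / 4 = -0.08.

{"api": "creep_tool", "payload": {"moves": "0 0 -0.02 0 0 0 0.05 | 0 0 -0.04 0 0 0 0.05 | 0 0 -0.06 0 0 0 0.05 | 0 0 -0.08 0 0 0 0.05"}}

```text
clock: 12.65
position: [0.5399, -0.0104, 0.1927]
tool_rot: [0.509, 0.861, 0.001, 0.0]
force: [-1.9, 2.2, 5.0]
width: 0.0596
gripper_force: 47.9
```

```bash
python3 -c "
from workcell import env, imaging, status
s=status.get_state();print(s['wrist_torque'],s['tool_rot'])"
```

```text
[ 0.28194838  0.17445739 -0.08934938] [5.08994861e-01 8.60769174e-01 7.10613630e-04 3.94022895e-04]
```

{"api": "creep_tool", "payload": {"moves": "0 0 -0.02 0 0 0 0.05 | 0 0 -0.04 0 0 0 0.05 | 0 0 -0.06 0 0 0 0.05 | 0 0 -0.06 0 0 0 0.05"}}

```text
clock: 13.15
position: [0.5397, -0.0105, 0.1926]
tool_rot: [0.403, 0.915, 0.001, 0.0]
force: [-0.4, 1.6, 5.3]
width: 0.0599
gripper_force: 47.8
```

```bash
python3 - <<'E'
from h import *
s=status.get_state();print(s['wrist_torque'],s['tool_rot'])
cv2.imwrite("pics/r.png",cv2.convertScaleAbs(imaging.camera("wrist")[100:300,100:400],alpha=1.5,beta=30))
E
```

```text
[ 0.19070958  0.30746723 -0.0817365 ] [4.02937687e-01 9.15227221e-01 5.34984325e-04 2.59784502e-04]
```

View pics/r.png

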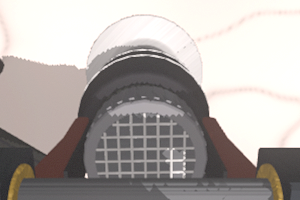

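The mesh still lines up with the camera after a 43° turn, so the cap is turning with the gripper and anticlockwise loosens it. I'll continue to about 83° and test the lift.

Converted, -0.69 rad / 4 = -0.1725.

{"api": "creep_tool", "payload": {"moves": "0 0 -0.025 0 0 0 0.05 | 0 0 -0.05 0 0 0 0.05 | 0 0 -0.075 0 0 0 0.05 | 0 0 -0.1 0 0 0 0.05 | 0 0 -0.125 0 0 0 0.05 | 0 0 -0.15 0 0 0 0.05 | 0 0 -0.1725 0 0 0 0.05 | 0 0 -0.1725 0 0 0 0.05"}}

```text
clock: 14.2
position: [0.5399, -0.0109, 0.1926]
tool_rot: [0.07, 0.998, 0.0, 0.001]
force: [-0.1, 0.4, 4.7]
width: 0.0596
gripper_force: 48.0
```

{"api": "creep_tool", "payload": {"moves": "0 0 0 0 0 -0.005 0.05 | 0 0 0 0 0 -0.01 0.05 | 0 0 0 0 0 -0.015 0.05 | 0 0 0 0 0 -0.015 0.05"}}

```text
clock: 14.7
position: [0.5392, -0.0111, 0.1981]
tool_rot: [0.07, 0.998, -0.0, -0.0]
force: [0.1, 0.5, -0.9]
width: 0.0599
gripper_force: 45.0
```

```bash
python3 -c "
from workcell import env, imaging, status
s=status.get_state();print(s['wrist_torque'],s['joint_pos'])"
```

```text
[ 0.07533739 -0.09788624 -0.05719918] [ 0.63729787  0.46147516 -0.92940009  1.80663266  0.41561844  1.08360894
  0.98772358]
```

It is free: the force has dropped to about the cap's weight. I lift it 50 mm more.

Converted, -0.047 m / 0.4 = -0.1175, -0.04 m / 0.4 = -0.1.

{"api": "creep_tool", "payload": {"moves": "0 0 0 0 0 -0.025 0.05 | 0 0 0 0 0 -0.0625 0.05 | 0 0 0 0 0 -0.1 0.05 | 0 0 0 0 0 -0.1175 0.05 | 0 0 0 0 0 -0.1175 0.05 | 0 0 0 0 0 -0.1175 0.05 | 0 0 0 0 0 -0.1175 0.05"}}

```text
clock: 15.58
position: [0.5391, -0.0111, 0.2447]
tool_rot: [0.07, 0.998, 0.0, -0.0]
force: [0.3, -0.4, -1.0]
width: 0.0597
gripper_force: 45.0
```

```bash
python3 - <<'E'
from h import *
a=cv2.resize(imaging.camera("scene")[120:330,100:330],None,fx=2.5,fy=2.5,interpolation=cv2.INTER_CUBIC)
cv2.imwrite("pics/z.png",cv2.convertScaleAbs(a,alpha=1.5,beta=30))
E
```

```text
(no output)
```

View pics/z.png

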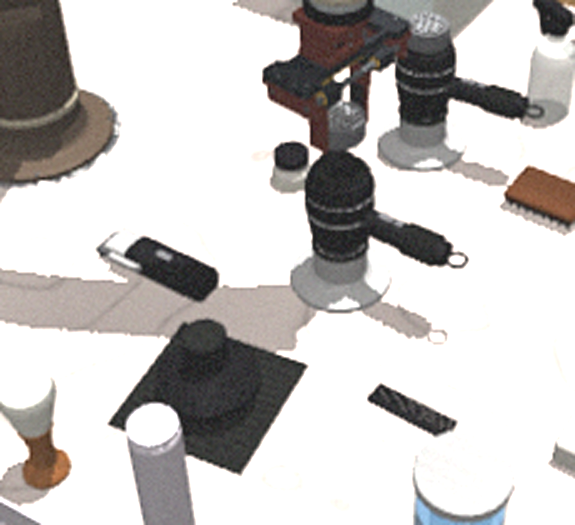

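The cap is in the gripper at crop pixel (345,120), clear above its dryer. The diffuser stands upright on the mat at (210,370), and nothing else has moved. I'm handing in the job.

```bash
python3 -c "
from workcell import env, imaging, status
print(env.finish_job())"
```

```text
the job is handed in; nothing more can be done
None
```

The job is handed in (no verdict came back): the diffuser stands released in the middle of the mat, and the cap, unscrewed anticlockwise, is held about 5 cm above its dryer after about 16 s of the 53 s allowed.

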